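# Set a blank's stick-out to the pointer gauge and hold it

### The arm

A 7-joint arm with a two-finger parallel gripper is mounted at the origin on the work surface. World frame = base frame: x ahead of the robot, y to its left, z up, the work surface at z = 0. Lengths are in m, angles in rad, forces in N, time in s.
With the tool pointing down it reaches from about 0.4 to 0.925 m from the base axis. Payload 4.1 kg.
Tool frame: the origin (TCP) lies between the finger pads; the fingertips stand 19 mm ahead of it and the grasp point (between the pads) is the TCP; z points along the fingers, y is the direction in which the jaws open and shut (so a half turn about z gives the same grasp; the last joint's range is limited). The gripper opens to 85 mm and grips with 20 to 120 N. Pads are 22 mm wide; open, the fingers measure 114 mm over their backs; the gripper's body (76 mm by 85 mm) begins 54 mm behind the grasp point. The pads swing forward as they close: fully open they stand 13 mm farther back than shut.
Start: joints at [-1.296, 0.398, 0.045, 1.537, -0.019, 1.207, -0.051], TCP at [0.237, 0.605, 0.25] pointing down, gripper open.
Joint ranges: [-2.82, 2.82], [-0.49, 2.23], [-1.37, 1.46], [0, 2.46], [-1.36, 4.5], [0.23, 2], [-2.94, 2.94]. Speed limits (rad/s): [2.57, 2.57, 3.14, 3.14, 3.14, 3.14, 3.14].

### API

Orientations are given as a 3x3 rotation matrix whose columns are the frame's x, y, z axes.
In Python, from plant import r gives the robot as it stands.
- The arm moves only by the tool drive_tool, never from a script. Its argument "targets" is a list of rows, each a list of 6 numbers: the shift along the world's x, y, z in m, then the turn, a rotation vector about the world's x, y, z in degrees. A call has 1 to 10 rows; each row is the pose to reach, as a shift and turn from the pose commanded when the call began; what a row does not reach only later rows make up. A row lasts 1/10 s, in which the tool goes at most 50 mm and 8.59 degrees, less where a joint would pass 70% of its speed; a pose out of reach is approached as far as the arm can. A call with a gripper value outside its range is refused whole. "grip" is the finger opening in m, from 0 to 0.0854, set as the call begins (left out, the last holds). The fingers move at their own pace and stop on an object; the grip force is fixed at half the most. Time passes only in rows, so rows that repeat a pose let the fingers close. It gives the time, the measured TCP pose, the force and the opening at its end, in the units of the state.
- r.state(): the state, without advancing time (a new reading comes with each control period).
- r.camera(name): name is "side" or "top" or "wrist"; returns a dict with "frame" (400x640x3 uint8, red, green, blue), "intrinsics" (3x3 intrinsics, pixels), "R" (3x3) and "t" (3): a world point X has camera coordinates R X + t. Camera axes: x right, y down, z forward; pixel columns grow to the right and rows downward; lengths in m; the calibration is good to about 2 mm. A picture is of the moment at which its call begins. There is no depth.
- r.finish_job(): hands the job in, once; it reports no verdict.
The state is a dict: "time_s": time; "joint_positions": joint angles; "qvel": joint speeds; "joint_efforts": joint torques, N m; "tool_pos": TCP position; "eef_rot": TCP orientation; "contact_force": force on the tool from outside, world axes, zero at the start; "wrist_torque": the same for the moment, N m; "opening": finger opening in m.
Only numpy, scipy, OpenCV 4.12 (cv2) and the standard library are available. Lean on these libraries where they do the work, as an engineer would, in place of code of your own. Each camera call takes 0.05 s, during which the arm holds its last target.

### The job

Take only the top blank off the stack and lay it flat along the top of the rectangular tube, centred across it and with less than half of its length sticking out past the tube's outer end. Then slide it outward along the tube, without lifting it, until its leading end is level with the tip of the brass pointer beside it; it would now tip off by itself, so finish while still holding it, pressed down flat on the tube with the end at the pointer. Never let it tip, and leave the other blanks and the things lying around where they are.

Things in the scene. Friction and masses are not known exactly. Their poses are not given: they have to be found in the camera images.
- plate_top: The top one of the three blanks in the stack: bare aluminium flat-bar blank, 220 long (own x) by 60 wide (own y) by 10 thick (z), about 0.36 kg, same at both ends; origin at the centre of its underside. At the start its top face is 50 above the table, long axis roughly along the stack.
- plate_mid: The middle blank in the stack, the same size, to be left there: bare aluminium flat-bar blank, 220 long (own x) by 60 wide (own y) by 10 thick (z), about 0.36 kg, same at both ends; origin at the centre of its underside.
- plate_low: The lowest blank in the stack, the same size, to be left there, on two fixed timber battens 20 high: bare aluminium flat-bar blank, 220 long (own x) by 60 wide (own y) by 10 thick (z), about 0.36 kg, same at both ends; origin at the centre of its underside.
- tube: Fixed bare steel rectangular hollow section, lying along its own x, 160 long, 40 wide (y), top face 80 above the table; so a blank centred on it stands out 10 on each side. On a foot plate 120 x 110 x 8 with low bolt heads. Origin at the centre of its underside on the table; own +x points to the outer end, away from the robot, over which the blank is slid; that end lies 80 from the origin.
- tube_edge (a point): Middle of the top edge of the tube's outer end, 80 above the table; axes as the tube's.
- gauge: Fixed pointer gauge standing on the table beyond the tube's outer end, on its +y side: a small steel base (50 x 45 x 14) with a round post 110 high and a brass blade at blank height, its top face 90 above the table, that points across (own -y) towards the blank's path. Axes parallel to the tube's. Origin on the table, 85 to the +y side of the tube's centre line; the pointer tip is 40 from it along -y.
- mark (a point): Tip of the brass pointer, at the height of the top of a blank lying on the tube, 45 from the tube's centre line (15 beside the blank's edge). Axes parallel to the tube's: the blank's leading end must come to the x of this point, measured along the tube. It lies 140 to 160 beyond the tube's outer end.
- can: Bystander: rectangular solvent can, 65 x 105 x 150 with a cap to 172 high; origin at the centre of its underside.
- hammer: Bystander: hammer lying on the table to the right, about 260 long; origin at the middle underneath.
- magnet: Bystander: triangular welding magnet square lying on the table, about 100 x 100 x 20; origin underneath.
Not all that is in view belongs to the job. Leave any orange or pink look-alike of the plate_top alone.

How it is judged:
On the way, in this order (a step that is already met when the one before it is completed fails the run):
1. the top blank is lifted off the stack, alone (height (world z) of plate_top above 0.07 m and contact force between plate_top and the fingers above 1 N and contact force between plate_top and plate_mid below 0.1 N and distance of each of plate_mid, plate_low from where it was at the start of the episode below 0.03 m), for 0.1 s.
2. it lies flat along the tube, centred, its middle not yet past the tube's outer end (z of plate_top in the frame of tube between 0.076 and 0.084 m and y of plate_top in the frame of tube between -0.012 and 0.012 m and angle between plate_top's own z axis and vertical below 0.06 rad and angle between the x axis of plate_top and the x axis of tube, either way round below 0.08 rad and x of plate_top in the frame of tube between -0.08 and 0.08 m and contact force between plate_top and tube above 0.5 N), for 0.2 s.
3. it is slid out past its balance point, short of the pointer, still lying flat on the tube and held (z of plate_top in the frame of tube between 0.076 and 0.084 m and y of plate_top in the frame of tube between -0.012 and 0.012 m and angle between plate_top's own z axis and vertical below 0.06 rad and angle between the x axis of plate_top and the x axis of tube, either way round below 0.08 rad and x of plate_top in the frame of tube above 0.085 m and x of plate_top in the frame of mark below -0.118 m and contact force between plate_top and the fingers above 0.5 N), for 0.04 s.
At the end, for the whole second after the job is handed in: Top blank flat on the tube (0.06 rad, 4 mm), along it (0.08 rad, centred to 12 mm), leading end within 6 mm of the pointer; bears on tube over 0.3 N, held by fingers over 1 N, clear of gauge (under 0.5 N), still (under 10 mm/s); other blanks within 30 mm of their start (z of plate_top in the frame of tube between 0.076 and 0.084 m and y of plate_top in the frame of tube between -0.012 and 0.012 m and angle between plate_top's own z axis and vertical below 0.06 rad and angle between the x axis of plate_top and the x axis of tube, either way round below 0.08 rad and x of plate_top in the frame of mark between -0.116 and -0.104 m and contact force between plate_top and tube above 0.3 N and contact force between plate_top and the fingers above 1 N and contact force between plate_top and gauge below 0.5 N and linear speed of plate_top below 0.01 m/s and distance of each of plate_mid, plate_low from where it was at the start of the episode below 0.03 m); the arm keeps its last pose, push and grip.
It fails at once if the blank tips (more than 0.4 rad) (angle between plate_top's own z axis and vertical above 0.4 rad).
It fails at once if another blank is dragged off the stack (more than 30 mm) (distance of any of plate_mid, plate_low from where it was at the start of the episode above 0.03 m).
It fails at once if the can, hammer or magnet square is shifted (more than 40 mm) (distance of any of can, hammer, magnet from where it was at the start of the episode above 0.04 m).
It also fails if it takes over 48 s, if anything falls off the work surface, if the arm or the gripper's body presses on something with over 40 N, if the wrist force passes 120 N, or if a joint passes its speed limit or range.

## Working session

There is one attempt and no reset: what is moved stays moved. The work goes in short steps, Python scripts to look and compute and a tool call to move; the robot and the scene stay as the last step left them, time stands still between calls to the robot, and variables do not carry over. Pictures are saved under pics/ and viewed, and the job is handed in when it is done.

Besides the shell and the picture viewer there is one more tool, called after "Request:" by a JSON object that holds its "api" and its "payload". drive_tool: Moves the arm, as the interface text tells. Its arguments: {"type":"object","properties":{"targets":{"type":"array"},"grip":{"type":"number"}},"required":["targets"]}

```bash
ls; mkdir -p pics
cat > h.py <<'E'
import numpy as np, cv2
from plant import r
def snap(n,f):
    c=r.camera(n); cv2.imwrite(f'pics/{f}.png',c['frame'][:,:,::-1]); np.savez(f'pics/{f}.npz',**{k:np.array(c[k]) for k in c}); return c
def load(f): return dict(np.load(f'pics/{f}.npz'))
def ray(c,uv,z):
    K,R,t=c['intrinsics'],c['R'],c['t']; uv=np.atleast_2d(uv).astype(float)
    d=(R.T@np.linalg.inv(K)@np.c_[uv,np.ones(len(uv))].T).T; o=-R.T@t
    return o+d*((z-o[2])/d[:,2])[:,None]
def proj(c,X):
    p=(c['R']@np.atleast_2d(X).T).T+c['t']; p=(c['intrinsics']@p.T).T; return p[:,:2]/p[:,2:]
E
python3 - <<'E'
from h import *
for n in ['side','top','wrist']:
    c=snap(n,n+'0'); print(n,c['intrinsics'].round(1).tolist(),(-c['R'].T@c['t']).round(3))
s=r.state(); print(s['time_s'],s['tool_pos'],s['eef_rot'],s['contact_force'],s['opening'])
E
```

```text
pics
side [[386.4, 0.0, 323.2], [0.0, 386.4, 197.5], [0.0, 0.0, 1.0]] [ 0.199 -0.737  1.1  ]
top [[474.0, 0.0, 318.3], [0.0, 474.0, 200.0], [0.0, 0.0, 1.0]] [0.19  0.096 1.833]
wrist [[302.0, 0.0, 314.4], [0.0, 302.0, 201.8], [0.0, 0.0, 1.0]] [0.173 0.63  0.373]
0.15 [0.23714387 0.60471444 0.24948338] [[-9.31004954e-01  3.65006264e-01 -4.50440880e-04]
 [ 3.65006526e-01  9.31003842e-01 -1.44326020e-03]
 [-1.07436825e-04 -1.50809626e-03 -9.99998857e-01]] [-0.62950865 -0.25175621 -0.10318828] 0.08525146151526417
```

View pics/side0.png

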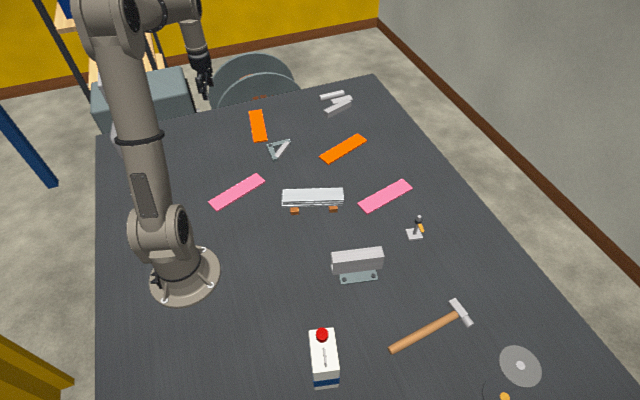

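View pics/top0.png

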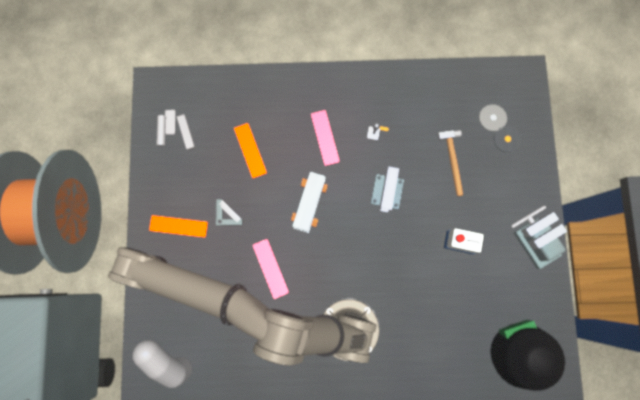

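View pics/wrist0.png

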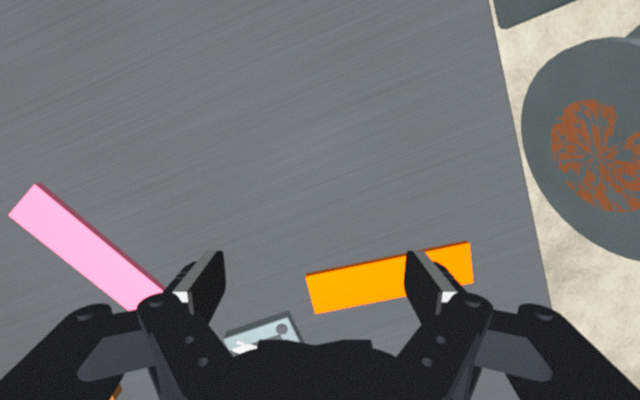

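The stack with battens is at top (309,202) / side (312,197). Possible confusions in the top view are the orange strips (250,150) and (178,226), the pink strips (270,268) and (325,137), the tube (391,188) and the grey scraps (175,130). I choose the bare aluminium stack on orange-brown battens. Next I'll check it in a close crop and measure.

Run:
```python
from h import *
t=load('top0')['frame'][:,:,::-1]; s=load('side0')['frame'][:,:,::-1]
a=cv2.resize(t[110:250,280:420],(560,560),interpolation=cv2.INTER_CUBIC)
cv2.imwrite('pics/c1.png',a)
b=cv2.resize(s[170:300,260:440],(720,520),interpolation=cv2.INTER_CUBIC)
cv2.imwrite('pics/c2.png',b)
```

```text
(no output)
```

View pics/c1.png

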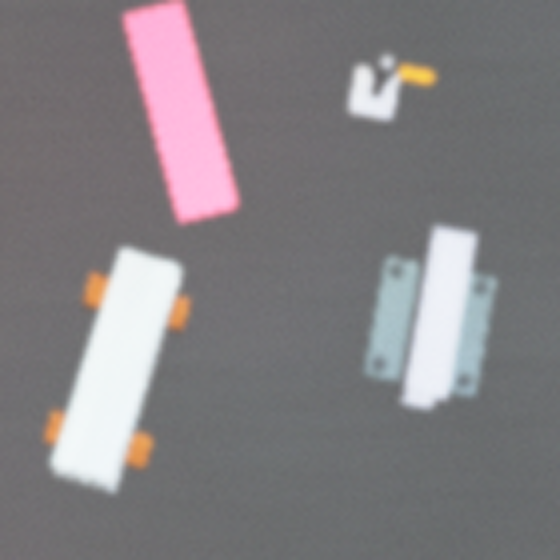

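View pics/c2.png

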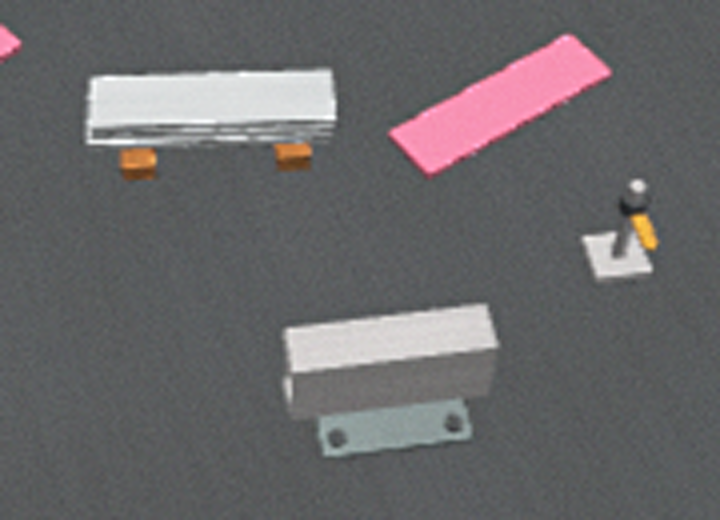

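Crop confirmed: bare aluminium stack on battens at c1 (118,370), tube at c1 (440,315) with outer end up, and brass blade at c1 (418,75). Now coarse positions from the top view.

Run:
```python
from h import *
c=load('top0'); f=c['frame']; hsv=cv2.cvtColor(f,cv2.COLOR_RGB2HSV)
m=((hsv[...,2]>185)&(hsv[...,1]<40)).astype(np.uint8)
n,l,st,ce=cv2.connectedComponentsWithStats(m)
for i in range(1,n):
    if st[i,4]>60 and 280<ce[i,0]<420 and 100<ce[i,1]<260:
        cn=cv2.findContours((l==i).astype(np.uint8),0,2)[0][0]
        b=cv2.boxPoints(cv2.minAreaRect(cn)); print(st[i],ce[i])
        for z in (.05,.08): 
            p=ray(c,b,z)[:,:2]; print(z,p.round(3).tolist(),p.mean(0).round(4))
m=cv2.inRange(hsv,(12,120,150),(30,255,255)); n,l,st,ce=cv2.connectedComponentsWithStats(m)
for i in range(1,n):
    if 300<ce[i,0]<420 and 100<ce[i,1]<160: print(st[i],ce[i],ray(c,ce[i],.09))
w=load('wrist0'); print(w['R']); print('wrist axis in tool', w['R']@np.array(r.state()['eef_rot']))
```

```text
[367 127  13  13 107] [372.74766355 133.68224299]
0.05 [[0.726, -0.093], [0.77, -0.104], [0.759, -0.147], [0.715, -0.136]] [ 0.7426 -0.1202]
0.08 [[0.717, -0.09], [0.76, -0.101], [0.75, -0.143], [0.707, -0.132]] [ 0.7333 -0.1166]
[381 167  21  45 575] [390.38086957 189.29043478]
0.05 [[0.438, -0.132], [0.609, -0.172], [0.596, -0.234], [0.424, -0.194]] [ 0.5166 -0.1828]
0.08 [[0.433, -0.128], [0.602, -0.167], [0.589, -0.228], [0.42, -0.189]] [ 0.5111 -0.1781]
[ 293  172   32   61 1003] [308.68993021 201.79062812]
0.05 [[0.383, 0.204], [0.599, 0.133], [0.577, 0.069], [0.362, 0.142]] [0.4803 0.137 ]
0.08 [[0.38, 0.202], [0.593, 0.132], [0.571, 0.07], [0.359, 0.141]] [0.4755 0.1363]
[373 176  11  28 142] [377.84507042 188.77464789]
0.05 [[0.47, -0.103], [0.575, -0.125], [0.57, -0.152], [0.465, -0.129]] [ 0.52   -0.1274]
0.08 [[0.466, -0.1], [0.569, -0.122], [0.563, -0.148], [0.46, -0.126]] [ 0.5144 -0.1237]
[380 126   9   5  29] [383.89655172 128.24137931] [[ 0.74816247 -0.15788769  0.09      ]]
[[ 0.36483482  0.93107137 -0.00128937]
 [ 0.89560899 -0.35055987  0.27384724]
 [ 0.25451932 -0.10106378 -0.96177234]]
wrist axis in tool [[ 1.84240194e-04  9.99999959e-01 -2.18745337e-04]
 [-9.61802471e-01  1.17322369e-04 -2.73744393e-01]
 [-2.73744356e-01  2.60824525e-04  9.61802454e-01]]
```

Request:
{"api": "drive_tool", "payload": {"targets": [[0.26, -0.32, 0.1, 0, 0, 0], [0.26, -0.32, 0.1, 0, 0, 0], [0.26, -0.32, 0.1, 0, 0, 0], [0.26, -0.32, 0.1, 0, 0, 0], [0.26, -0.32, 0.1, 0, 0, 0], [0.26, -0.32, 0.1, 0, 0, 0], [0.26, -0.32, 0.1, 0, 0, 0], [0.54, -0.65, 0.1, 0, 0, 5], [0.54, -0.65, 0.1, 0, 0, 5], [0.54, -0.65, 0.1, 0, 0, 5]], "grip": 0.06}}

```text
time_s: 1.15
tool_pos: [0.5493, 0.2248, 0.3382]
eef_rot: [[-0.959, 0.282, 0.0], [0.282, 0.959, 0.0], [0.0, 0.0, -1.0]]
contact_force: [0.5, 1.0, 1.2]
opening: 0.0597
```

Request:
{"api": "drive_tool", "payload": {"targets": [[0.23, -0.28, 0, 0, 0, 5], [0.23, -0.28, 0, 0, 0, 5], [0.23, -0.28, 0, 0, 0, 5], [0.23, -0.28, 0, 0, 0, 5], [0.23, -0.28, 0, 0, 0, 5], [0.23, -0.28, 0, 0, 0, 5], [0.23, -0.28, 0, 0, 0, 5]]}}

```text
time_s: 1.85
tool_pos: [0.7715, -0.0452, 0.3375]
eef_rot: [[-0.98, 0.197, -0.001], [0.197, 0.98, 0.0], [0.001, 0.0, -1.0]]
contact_force: [0.9, -0.0, 1.6]
opening: 0.0598
```

Run:
```python
from h import *
snap('wrist','w1'); print(r.state()['tool_pos'])
```

```text
[ 0.77425255 -0.0561431   0.33433336]
```

View pics/w1.png

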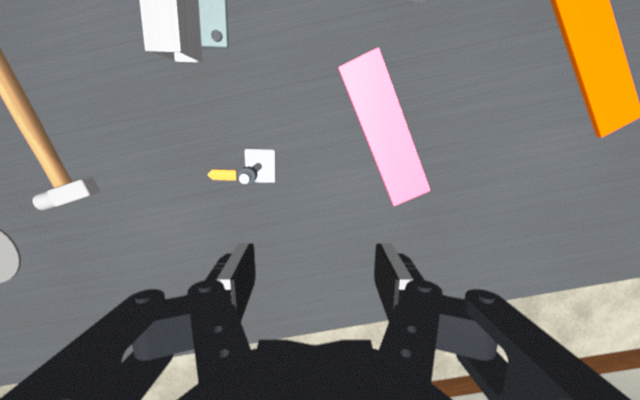

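Request:
{"api": "drive_tool", "payload": {"targets": [[-0.04, -0.14, -0.02, 0, 0, 0], [-0.04, -0.14, -0.02, 0, 0, 0], [-0.04, -0.14, -0.02, 0, 0, 0], [-0.04, -0.14, -0.02, 0, 0, 0], [-0.04, -0.14, -0.02, 0, 0, 0], [-0.04, -0.14, -0.02, 0, 0, 0]]}}

```text
time_s: 2.5
tool_pos: [0.7312, -0.1818, 0.3178]
eef_rot: [[-0.981, 0.196, 0.0], [0.196, 0.981, 0.002], [0.0, 0.002, -1.0]]
contact_force: [0.4, 0.2, 0.4]
opening: 0.0598
```

Run:
```python
from h import *
snap('wrist','w2'); print(r.state()['tool_pos'])
```

```text
[ 0.73142666 -0.18123628  0.3178274 ]
```

View pics/w2.png

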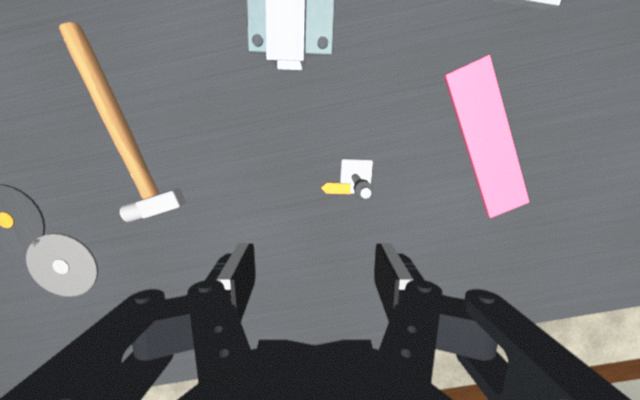

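Request:
{"api": "drive_tool", "payload": {"targets": [[-0.1, -0.01, -0.03, 0, 0, -2], [-0.1, -0.01, -0.03, 0, 0, -2], [-0.1, -0.01, -0.03, 0, 0, -2], [-0.1, -0.01, -0.03, 0, 0, -2], [-0.1, -0.01, -0.03, 0, 0, -2]]}}

```text
time_s: 3.05
tool_pos: [0.6328, -0.192, 0.2893]
eef_rot: [[-0.973, 0.229, 0.003], [0.229, 0.973, 0.0], [-0.003, 0.001, -1.0]]
contact_force: [-0.1, -0.5, -0.1]
opening: 0.0602
```

Run:
```python
from h import *
snap('wrist','w3'); print(r.state()['tool_pos'])
```

```text
[ 0.6331538  -0.19225302  0.28933303]
```

Request:
{"api": "drive_tool", "payload": {"targets": [[-0.02, 0.28, 0.0, 0, 0, -5], [-0.02, 0.28, 0.0, 0, 0, -5], [-0.02, 0.28, 0.0, 0, 0, -5], [-0.02, 0.28, 0.0, 0, 0, -5], [-0.02, 0.28, 0.0, 0, 0, -5], [-0.02, 0.28, 0.0, 0, 0, -5], [-0.02, 0.28, 0.0, 0, 0, -5], [-0.02, 0.28, 0.0, 0, 0, -5]]}}

```text
time_s: 3.9
tool_pos: [0.612, 0.0879, 0.2887]
eef_rot: [[-0.95, 0.313, 0.002], [0.313, 0.95, -0.0], [-0.002, 0.0, -1.0]]
contact_force: [1.0, -1.1, 0.3]
opening: 0.0594
```

Run:
```python
from h import *
snap('wrist','w4'); print(r.state()['tool_pos'])
```

```text
[0.61189938 0.08588599 0.28862644]
```

View pics/w3.png

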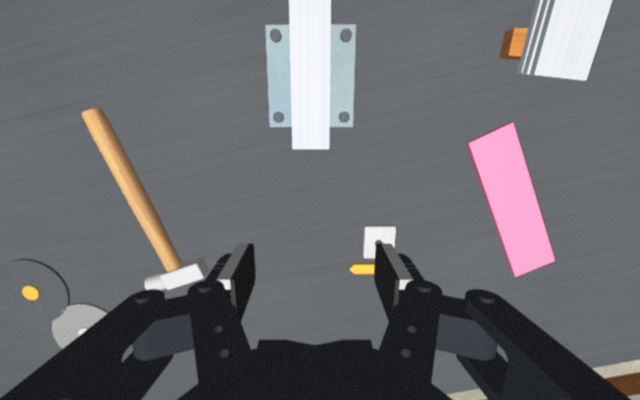

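View pics/w4.png

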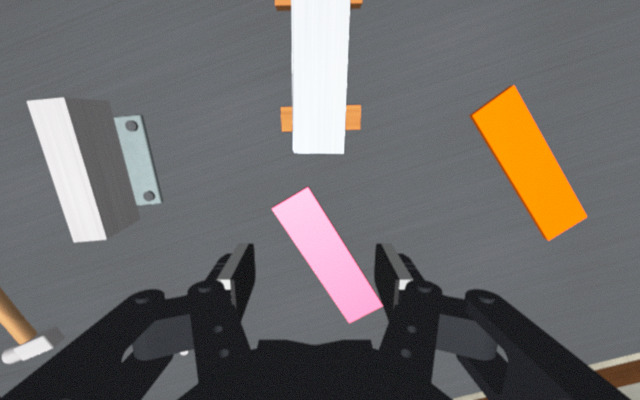

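w3: tube's outer end at row 149 (cols 292–330), pointer tip at (350,269). w4: stack's far end at row 153 (cols 292–345), and the whole tube from (29,100) to (105,240).

Run:
```python
from h import *
def bright(f,roi,lo=170,smax=40):
    c=load(f); h=cv2.cvtColor(c['frame'],cv2.COLOR_RGB2HSV)
    m=((h[...,2]>lo)&(h[...,1]<smax)).astype(np.uint8); k=np.zeros_like(m); x0,y0,x1,y1=roi; k[y0:y1,x0:x1]=1
    m=cv2.morphologyEx(m*k,cv2.MORPH_OPEN,np.ones((3,3),np.uint8)); n,l,st,ce=cv2.connectedComponentsWithStats(m)
    i=1+st[1:,4].argmax(); return c,(l==i).astype(np.uint8)
def rect(f,roi,z,**k):
    c,m=bright(f,roi,**k); cn=max(cv2.findContours(m,0,1)[0],key=len)[:,0]+0.0
    full=(cn[:,1]>roi[1]+1)
    p=ray(c,cn,z)[:,:2].astype(np.float32)*1000
    (cx,cy),(w,h),a=cv2.minAreaRect(p); b=cv2.boxPoints(((cx,cy),(w,h),a))
    print(f,z,'c',round(cx,1),round(cy,1),'size',round(w,1),round(h,1),'ang',round(a,2)); print(b.round(1).tolist())
for f,roi in (('w2',(262,0,308,75)),('w3',(285,0,335,160)),('w4',(20,90,115,250))):
    for lo in (170,200): rect(f,roi,.08,lo=lo)
for lo in (170,200): rect('w4',(288,0,355,160),.05,lo=lo)
rect('w3',(515,0,620,90),.05)
# pointer
for f,roi in (('w1',(200,165,240,185)),('w2',(315,180,352,196)),('w3',(340,260,378,278))):
    c=load(f); h=cv2.cvtColor(c['frame'],cv2.COLOR_RGB2HSV); m=cv2.inRange(h,(12,110,110),(35,255,255)); x0,y0,x1,y1=roi
    ys,xs=np.nonzero(m[y0:y1,x0:x1]); i=xs.min(); tip=(x0+i,y0+ys[xs<=i+1].mean()); print(f,tip,ray(c,tip,.09).round(4), 'blade midrow', y0+ys.mean(), ys.min()+y0,ys.max()+y0)
```

```text
w2 0.08 c 575.2 -184.8 size 45.7 66.9 ang 78.19
[[537.7999877929688, -200.3000030517578], [603.2999877929688, -214.0], [612.7000122070312, -169.3000030517578], [547.2000122070312, -155.60000610351562]]
w2 0.08 c 574.9 -184.8 size 44.8 67.4 ang 76.89
[[537.0, -199.0], [602.7000122070312, -214.3000030517578], [612.7999877929688, -170.6999969482422], [547.2000122070312, -155.39999389648438]]
w3 0.08 c 530.0 -172.6 size 50.2 142.6 ang 77.82
[[455.0, -182.10000610351562], [594.2999877929688, -212.1999969482422], [604.9000244140625, -163.10000610351562], [465.6000061035156, -133.0]]
w3 0.08 c 529.4 -172.5 size 50.2 141.5 ang 77.82
[[455.0, -182.10000610351562], [593.2999877929688, -212.0], [603.9000244140625, -162.89999389648438], [465.6000061035156, -133.0]]
w4 0.08 c 520.9 -170.0 size 40.6 160.8 ang 76.82
[[437.8999938964844, -171.39999389648438], [594.5, -208.10000610351562], [603.7999877929688, -168.5], [447.20001220703125, -131.89999389648438]]
w4 0.08 c 520.8 -170.0 size 39.8 159.8 ang 76.84
[[438.3999938964844, -171.1999969482422], [594.0, -207.5], [603.0999755859375, -168.699996948
[... 197 characters left out ...]
9389648438]]
w4 0.05 c 513.4 126.5 size 61.5 159.6 ang 71.47
[[428.0, 122.69999694824219], [579.2999877929688, 72.0], [598.9000244140625, 130.3000030517578], [447.6000061035156, 181.0]]
w3 0.05 c 551.7 113.3 size 60.7 79.3 ang 70.98
[[504.29998779296875, 97.5], [579.2999877929688, 71.69999694824219], [599.0999755859375, 129.10000610351562], [524.0999755859375, 154.89999389648438]]
w1 (np.int64(208), np.float64(174.0)) [[ 0.7459 -0.1748  0.09  ]] blade midrow 174.44642857142858 169 180
w2 (np.int64(322), np.float64(187.5)) [[ 0.746  -0.1749  0.09  ]] blade midrow 188.04929577464787 182 193
w3 (np.int64(349), np.float64(268.4)) [[ 0.7453 -0.1759  0.09  ]] blade midrow 268.1137254901961 263 273
```

Request:
{"api": "drive_tool", "payload": {"targets": [[-0.127, 0.05, -0.16, 0, 0, 0], [-0.127, 0.05, -0.16, 0, 0, 0], [-0.127, 0.05, -0.16, 0, 0, 0], [-0.127, 0.05, -0.16, 0, 0, 0], [-0.127, 0.05, -0.16, 0, 0, 0], [-0.127, 0.05, -0.16, 0, 0, 0], [-0.127, 0.05, -0.16, 0, 0, 0]], "grip": 0.085}}

```text
time_s: 4.65
tool_pos: [0.4865, 0.1352, 0.1296]
eef_rot: [[-0.948, 0.318, 0.004], [0.318, 0.948, 0.001], [-0.004, 0.002, -1.0]]
contact_force: [1.0, 0.4, 1.1]
opening: 0.0846
```

Run:
```python
from h import *
snap('wrist','w5'); s=r.state(); print(s['tool_pos'],s['contact_force'])
```

```text
[0.48684965 0.13532813 0.12991419] [0.72332762 0.15396443 0.03425626]
```

View pics/w5.png

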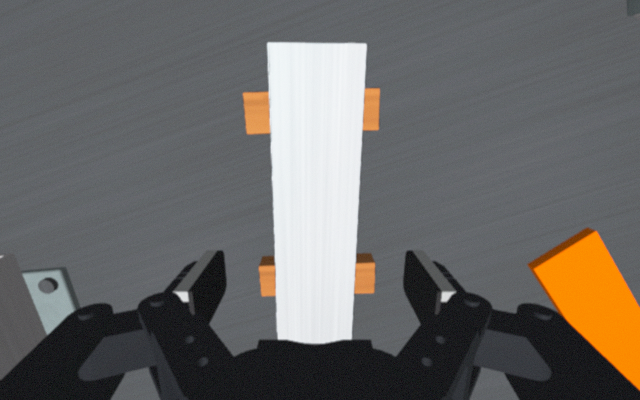

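w5: the stack's near end is at row 43, with edges at cols 267–367 there and 277–352 at row 340; it sits roughly between the pads.

Run:
```python
from h import *
c=load('w5'); h=cv2.cvtColor(c['frame'],cv2.COLOR_RGB2HSV); m=(h[...,2]>185)&(h[...,1]<35)
L=[];Rr=[]
for y in range(60,335,5):
    xs=np.nonzero(m[y,230:390])[0]+230; L.append((xs.min()-.5,y)); Rr.append((xs.max()+.5,y))
l=ray(c,L,.05)[:,:2];q=ray(c,Rr,.05)[:,:2]; mid=(l+q)/2
end=[]
for x in range(275,360,5): end.append((x,np.nonzero(m[:120,x])[0].min()-.5))
e=ray(c,end,.05)[:,:2]
f=lambda p:cv2.fitLine(p.astype(np.float32),cv2.DIST_HUBER,0,.01,.01).ravel()
for p in (l,q,mid): a=f(p); print(np.degrees(np.arctan(a[1]/a[0])),a[2:])
print('w',np.linalg.norm(l-q,axis=1)[::10])
d=f(mid)[:2]; d*=np.sign(d[0]); ec=e.mean(0); print('near end',ec,'centre',ec+d*.11)
s=r.state(); T=np.array(s['tool_pos'])[:2]; n=np.array([-d[1],d[0]]); print('tcp rel to blank line lateral',(T-f(mid)[2:])@n,'along from near end',(T-ec)@d); print(np.degrees(np.arctan2(-s['eef_rot'][1][0],-s['eef_rot'][0][0])))
```

```text
-18.83347 [0.46628433 0.11132132]
-19.110537 [0.48536238 0.1680926 ]
-18.972036 [0.47582334 0.13970695]
w [0.06036409 0.05980015 0.0598574  0.05991923 0.05998831 0.0592842 ]
near end [0.38073549 0.17127705] centre [0.48476    0.13551531]
tcp rel to blank line lateral -0.0005562304579264017 along from near end 0.11203698737137523
-18.55700156129969
```

Request:
{"api": "drive_tool", "payload": {"targets": [[-0.002, 0.001, -0.05, 0, 0, -0.4], [-0.002, 0.001, -0.06, 0, 0, -0.4], [-0.002, 0.001, -0.07, 0, 0, -0.4], [-0.002, 0.001, -0.075, 0, 0, -0.4], [-0.002, 0.001, -0.0775, 0, 0, -0.4], [-0.002, 0.001, -0.0775, 0, 0, -0.4], [-0.002, 0.001, -0.0775, 0, 0, -0.4]]}}

```text
time_s: 5.4
tool_pos: [0.4823, 0.1373, 0.0513]
eef_rot: [[-0.947, 0.323, 0.002], [0.323, 0.947, 0.001], [-0.001, 0.001, -1.0]]
contact_force: [0.1, 0.4, -0.3]
opening: 0.0853
```

Request:
{"api": "drive_tool", "payload": {"targets": [[0.002, -0.001, 0.001, 0, 0, 0], [0.002, -0.001, 0.001, 0, 0, 0], [0.002, -0.001, 0.001, 0, 0, 0], [0.002, -0.001, 0.001, 0, 0, 0], [0.002, -0.001, 0.001, 0, 0, 0], [0.002, -0.001, 0.001, 0, 0, 0], [0.002, -0.001, 0.001, 0, 0, 0]], "grip": 0.04}}

```text
time_s: 6.1
tool_pos: [0.4845, 0.136, 0.0526]
eef_rot: [[-0.946, 0.323, 0.001], [0.323, 0.946, 0.001], [-0.001, 0.001, -1.0]]
contact_force: [-1.5, -0.4, 5.8]
opening: 0.0585
```

Run:
```python
from h import *
snap('side','s1'); snap('wrist','w6'); s=r.state(); print(s['tool_pos'],s['contact_force'],s['opening'])
f=load('s1')['frame'][:,:,::-1]; cv2.imwrite('pics/s1c.png',cv2.resize(f[140:240,240:400],(800,500),interpolation=cv2.INTER_CUBIC))
```

```text
[0.48444864 0.13603779 0.05263973] [-1.32890915  0.20173198  6.68999282] 0.058189847039165944
```

View pics/s1c.png

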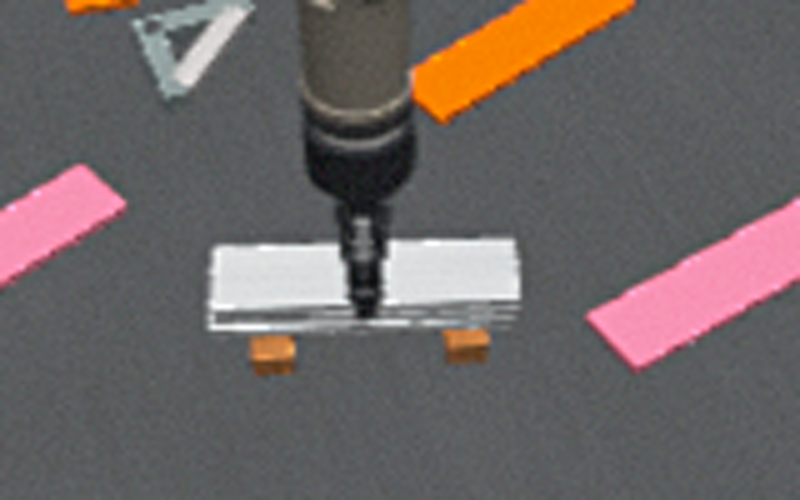

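The fingers closed on about 60 mm. I'll lift a little and check that only one blank comes.

Request:
{"api": "drive_tool", "payload": {"targets": [[0, 0, 0.003, 0, 0, 0], [0, 0, 0.006, 0, 0, 0], [0, 0, 0.009, 0, 0, 0], [0, 0, 0.012, 0, 0, 0], [0, 0, 0.012, 0, 0, 0]]}}

```text
time_s: 6.7
tool_pos: [0.4837, 0.1362, 0.0637]
eef_rot: [[-0.947, 0.322, 0.0], [0.322, 0.947, 0.0], [-0.0, 0.0, -1.0]]
contact_force: [0.1, -0.4, -6.2]
opening: 0.058
```

Run:
```python
from h import *
snap('side','s2'); s=r.state(); print(s['tool_pos'],s['contact_force'],s['wrist_torque'],s['opening'])
f=load('s2')['frame'][:,:,::-1]; cv2.imwrite('pics/s2c.png',cv2.resize(f[140:240,240:400],(800,500),interpolation=cv2.INTER_CUBIC))
```

```text
[0.4836573  0.13613099 0.06361395] [-0.83653438 -0.83049285 -7.27790951] [-0.00054407 -0.03670288  0.0287749 ] 0.05808566210781967
```

View pics/s2c.png

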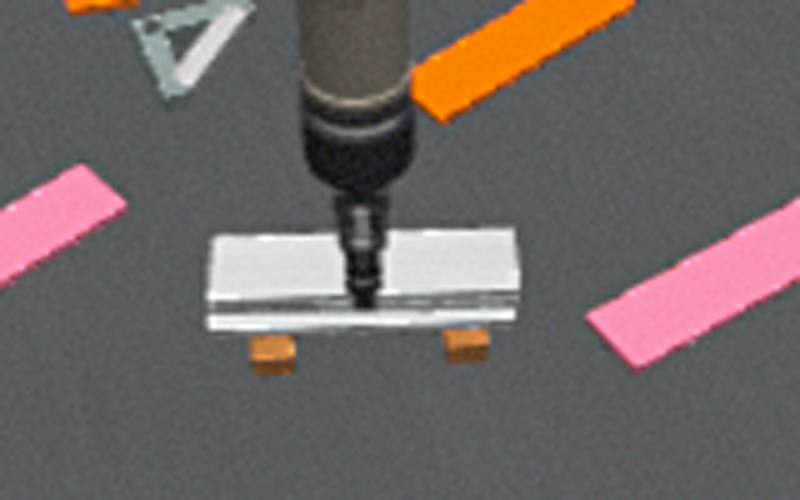

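The wrist force of −7.3 N is two blanks' weight, and the crop shows two lifted. I'll set them back, open, and regrip higher.

Request:
{"api": "drive_tool", "payload": {"targets": [[0, 0, -0.004, 0, 0, 0], [0, 0, -0.008, 0, 0, 0], [0, 0, -0.011, 0, 0, 0], [0, 0, -0.0125, 0, 0, 0], [0, 0, -0.0125, 0, 0, 0]]}}

```text
time_s: 7.25
tool_pos: [0.4832, 0.136, 0.0526]
eef_rot: [[-0.947, 0.323, -0.002], [0.323, 0.947, 0.001], [0.002, -0.0, -1.0]]
contact_force: [-6.5, -1.4, 14.9]
opening: 0.0583
```

Request:
{"api": "drive_tool", "payload": {"targets": [[0, 0, 0, 0, 0, 0], [0, 0, 0, 0, 0, 0], [0, 0, 0, 0, 0, 0], [0, 0, 0, 0, 0, 0], [0, 0, 0.007, 0, 0, 0], [0, 0, 0.007, 0, 0, 0], [0, 0, 0.007, 0, 0, 0]], "grip": 0.075}}

```text
time_s: 7.95
tool_pos: [0.4839, 0.1362, 0.0584]
eef_rot: [[-0.947, 0.322, 0.001], [0.322, 0.947, 0.0], [-0.001, 0.001, -1.0]]
contact_force: [0.1, -0.8, -0.3]
opening: 0.0749
```

Run:
```python
from h import *
snap('wrist','w7'); s=r.state(); print(s['tool_pos'],s['contact_force'],s['opening'])
```

```text
[0.48374952 0.1361662  0.0582103 ] [-0.20702554 -1.07920965 -0.51017236] 0.07493461276761001
```

View pics/w7.png

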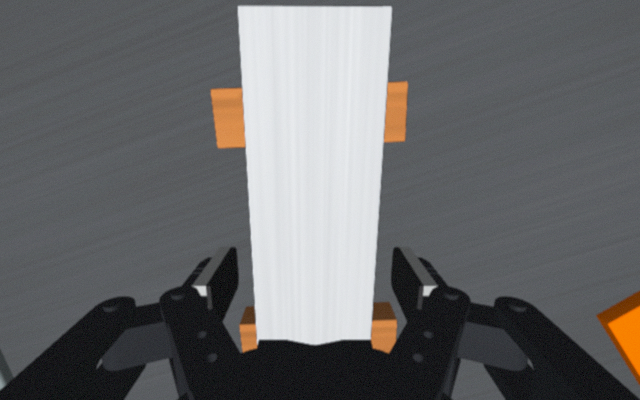

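Request:
{"api": "drive_tool", "payload": {"targets": [[0, 0, 0, 0, 0, 0], [0, 0, 0, 0, 0, 0], [0, 0, 0, 0, 0, 0], [0, 0, 0, 0, 0, 0], [0, 0, 0, 0, 0, 0], [0, 0, 0, 0, 0, 0]], "grip": 0.04}}

```text
time_s: 8.6
tool_pos: [0.4837, 0.1361, 0.0586]
eef_rot: [[-0.947, 0.323, -0.0], [0.323, 0.947, 0.0], [0.0, 0.0, -1.0]]
contact_force: [-1.4, -0.9, 5.0]
opening: 0.0574
```

Request:
{"api": "drive_tool", "payload": {"targets": [[0, 0, 0.003, 0, 0, 0], [0, 0, 0.006, 0, 0, 0], [0, 0, 0.009, 0, 0, 0], [0, 0, 0.012, 0, 0, 0], [0, 0, 0.012, 0, 0, 0]]}}

```text
time_s: 9.1
tool_pos: [0.4839, 0.1362, 0.0704]
eef_rot: [[-0.947, 0.322, 0.001], [0.322, 0.947, 0.0], [-0.001, 0.001, -1.0]]
contact_force: [0.4, -0.1, -3.2]
opening: 0.0579
```

Run:
```python
from h import *
snap('side','s3'); s=r.state(); print(s['tool_pos'],s['contact_force'],s['wrist_torque'],s['opening'])
f=load('s3')['frame'][:,:,::-1]; cv2.imwrite('pics/s3c.png',cv2.resize(f[140:240,240:400],(800,500),interpolation=cv2.INTER_CUBIC))
```

```text
[0.48373011 0.13613764 0.07019249] [ 0.43444944  0.11081398 -3.07875632] [0.00362695 0.00692645 0.03108584] 0.057812366506161304
```

View pics/s3c.png

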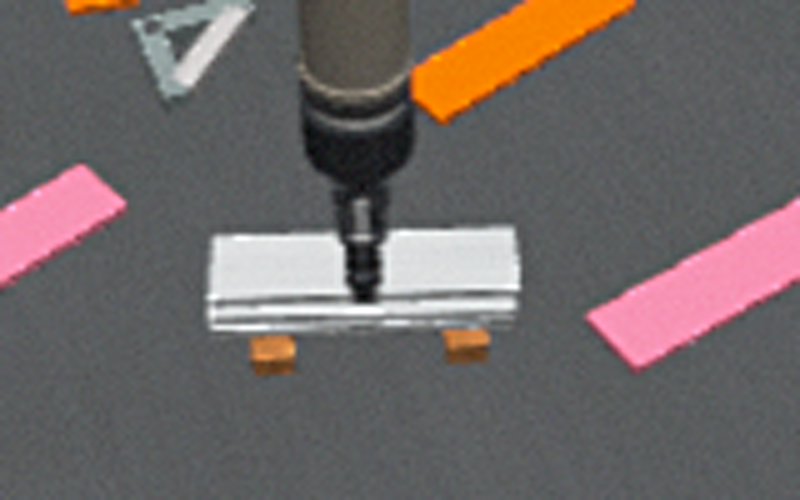

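One blank only (−3.1 N), and the crop shows two left on the battens. I'll lift it and carry it over the tube.

Request:
{"api": "drive_tool", "payload": {"targets": [[0, 0, 0.02, 0, 0, 0], [0, 0, 0.04, 0, 0, 0], [0, 0, 0.06, 0, 0, 0], [0, 0, 0.08, 0, 0, 0], [0, 0, 0.08, 0, 0, 0], [0.004, -0.016, 0.08, 0, 0, 0], [0.012, -0.047, 0.08, 0, 0, 1], [0.02, -0.079, 0.08, 0, 0, 2], [0.028, -0.111, 0.08, 0, 0, 3], [0.036, -0.142, 0.08, 0, 0, 4]]}}

```text
time_s: 10.15
tool_pos: [0.5189, -0.0073, 0.1487]
eef_rot: [[-0.967, 0.255, -0.002], [0.255, 0.967, -0.0], [0.002, -0.001, -1.0]]
contact_force: [0.4, -0.2, -2.6]
opening: 0.0576
```

Request:
{"api": "drive_tool", "payload": {"targets": [[0.008, -0.032, 0, 0, 0, 0.5], [0.016, -0.063, 0, 0, 0, 1], [0.024, -0.095, 0, 0, 0, 1.5], [0.032, -0.127, 0, 0, 0, 1.7], [0.039, -0.153, 0, 0, 0, 1.7], [0.045, -0.174, 0, 0, 0, 1.7], [0.045, -0.174, 0, 0, 0, 1.7], [0.045, -0.174, 0, 0, 0, 1.7]]}}

```text
time_s: 10.95
tool_pos: [0.5637, -0.1798, 0.1485]
eef_rot: [[-0.974, 0.228, -0.003], [0.228, 0.974, 0.001], [0.003, 0.0, -1.0]]
contact_force: [-0.3, 1.5, -2.8]
opening: 0.058
```

Run:
```python
from h import *
snap('wrist','w8'); snap('side','s4'); s=r.state(); print(s['tool_pos'],s['contact_force'],s['opening'],np.degrees(np.arctan2(-s['eef_rot'][1][0],-s['eef_rot'][0][0])))
f=load('s4')['frame'][:,:,::-1]; cv2.imwrite('pics/s4c.png',cv2.resize(f[170:300,260:440],(720,520),interpolation=cv2.INTER_CUBIC))
```

```text
[ 0.56410568 -0.17820423  0.14896319] [-0.19730053 -0.0536369  -3.33038462] 0.05775278280054307 -13.01989136941381
```

View pics/w8.png

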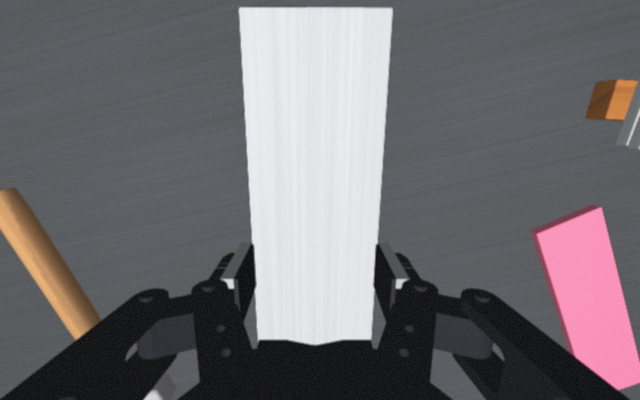

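View pics/s4c.png

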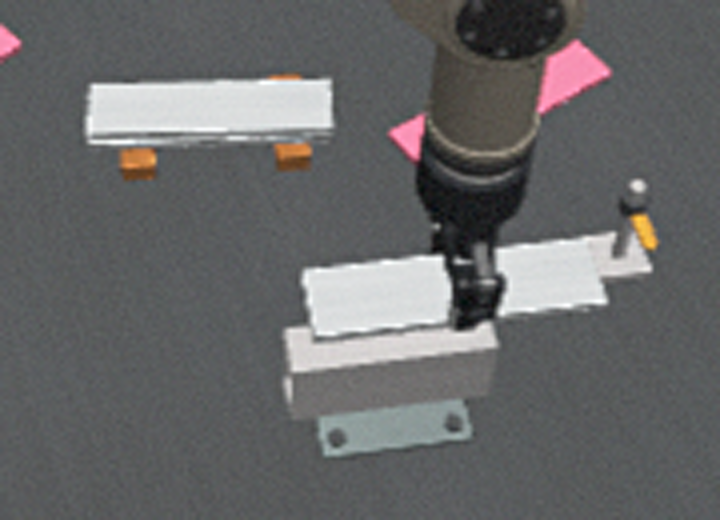

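The blank hangs level and aligned with the tube. Now I'll lower it.

Request:
{"api": "drive_tool", "payload": {"targets": [[0, -0.001, -0.015, 0, 0, 0], [0, -0.001, -0.03, 0, 0, 0], [0, -0.001, -0.038, 0, 0, 0], [0, -0.001, -0.043, 0, 0, 0], [0, -0.001, -0.043, 0, 0, 0], [0, -0.001, -0.043, 0, 0, 0]]}}

```text
time_s: 11.65
tool_pos: [0.5648, -0.1811, 0.1071]
eef_rot: [[-0.974, 0.227, 0.0], [0.227, 0.974, -0.0], [-0.0, 0.0, -1.0]]
contact_force: [0.8, -0.2, -3.5]
opening: 0.0581
```

Run:
```python
from h import *
snap('side','s5'); s=r.state(); T=np.array(s['tool_pos']);print(T,s['contact_force'],np.degrees(np.arctan2(-s['eef_rot'][1][0],-s['eef_rot'][0][0])))
a=np.radians(-13.17);u=np.array([np.cos(a),np.sin(a)]);v=np.array([-u[1],u[0]]);d=T[:2]-[.5209,-.17];print(d@u,d@v)
f=load('s5')['frame'][:,:,::-1]; cv2.imwrite('pics/s5c.png',cv2.resize(f[190:290,310:440],(780,600),interpolation=cv2.INTER_CUBIC))
```

```text
[ 0.56504665 -0.18108798  0.10746743] [-0.04082881 -0.27454104 -2.41672242] -13.118181909018844
0.04551181697855741 -0.0007379269879617349
```

View pics/s5c.png

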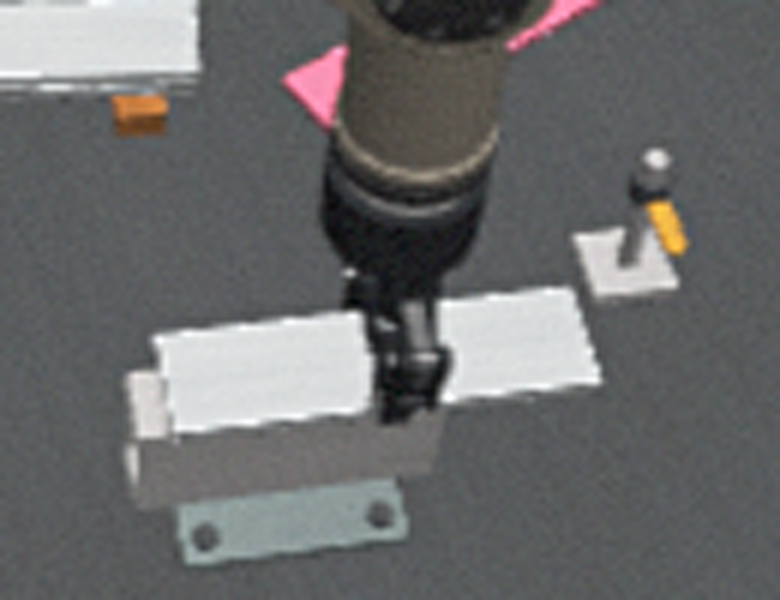

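Request:
{"api": "drive_tool", "payload": {"targets": [[0, 0, -0.004, 0, 0, 0], [0, 0, -0.006, 0, 0, 0], [0, 0, -0.008, 0, 0, 0], [0, 0, -0.009, 0, 0, 0], [0, 0, -0.009, 0, 0, 0], [0, 0, -0.009, 0, 0, 0]]}}

```text
time_s: 12.3
tool_pos: [0.5646, -0.1809, 0.0986]
eef_rot: [[-0.974, 0.227, 0.0], [0.227, 0.974, 0.0], [-0.0, 0.0, -1.0]]
contact_force: [-2.8, 1.5, 4.5]
opening: 0.0573
```

Request:
{"api": "drive_tool", "payload": {"targets": [[0, 0, 0, 0, 0, 0], [0, 0, 0, 0, 0, 0], [0, 0, 0, 0, 0, 0], [0, 0, 0, 0, 0, 0], [0, 0, 0, 0, 0, 0], [0, 0, 0, 0, 0, 0]], "grip": 0.078}}

```text
time_s: 12.9
tool_pos: [0.5647, -0.1809, 0.098]
eef_rot: [[-0.974, 0.227, 0.0], [0.227, 0.974, 0.0], [-0.0, 0.0, -1.0]]
contact_force: [0.2, 0.7, -0.3]
opening: 0.0781
```

Request:
{"api": "drive_tool", "payload": {"targets": [[-0.016, 0.004, 0, 0, 0, 0], [-0.032, 0.0075, 0, 0, 0, 0], [-0.048, 0.011, 0, 0, 0, 0], [-0.063, 0.015, 0, 0, 0, 0], [-0.063, 0.015, -0.003, 0, 0, 0], [-0.063, 0.015, -0.003, 0, 0, 0], [-0.063, 0.015, -0.003, 0, 0, 0]]}}

```text
time_s: 13.6
tool_pos: [0.5028, -0.166, 0.0951]
eef_rot: [[-0.974, 0.227, 0.001], [0.227, 0.974, -0.0], [-0.001, -0.0, -1.0]]
contact_force: [0.5, 0.3, -0.6]
opening: 0.078
```

Run:
```python
from h import *
snap('side','s6');snap('wrist','w9');snap('top','t6'); s=r.state(); T=np.array(s['tool_pos']);print(T,s['contact_force'],np.degrees(np.arctan2(-s['eef_rot'][1][0],-s['eef_rot'][0][0])))
a=np.radians(-13.17);u=np.array([np.cos(a),np.sin(a)]);v=np.array([-u[1],u[0]]);d=T[:2]-[.5209,-.17];print(d@u,d@v)
f=load('s6')['frame'][:,:,::-1]; cv2.imwrite('pics/s6c.png',cv2.resize(f[190:290,310:440],(780,600),interpolation=cv2.INTER_CUBIC))
```

```text
[ 0.50241126 -0.16608415  0.09509612] [ 0.4702352  -0.08612786  0.81981133] -13.108065258716632
-0.018894647019318943 -0.00039963287918994743
```

View pics/s6c.png

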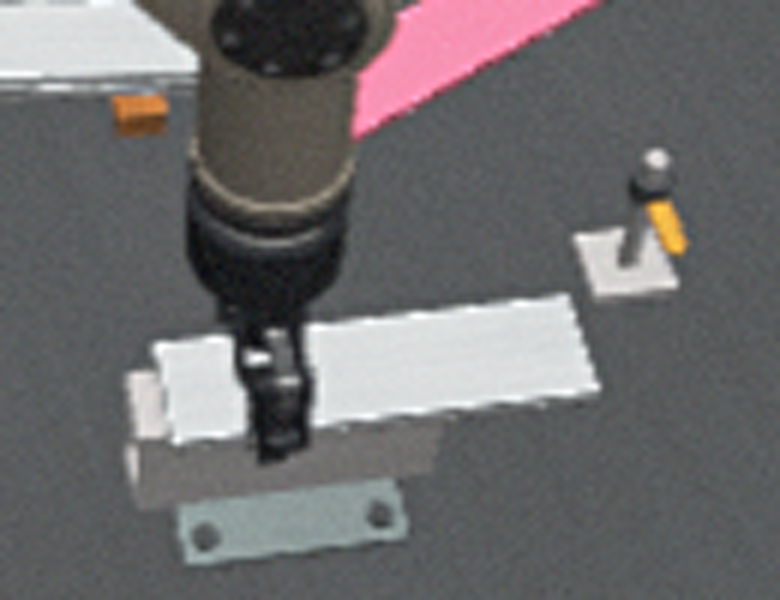

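View pics/w9.png

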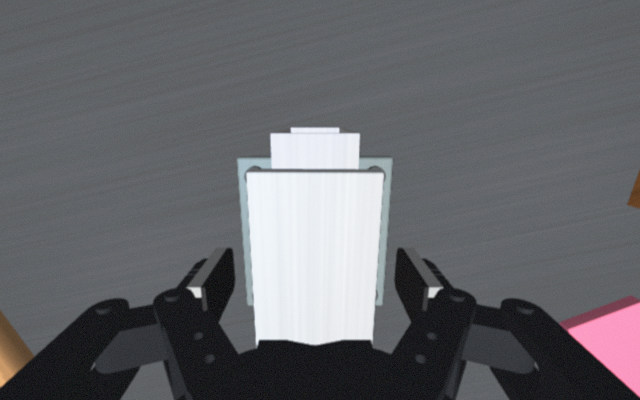

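w9: the blank's near end is at row 171 (cols 247–384), the tube's near end at row 134 (cols 271–359), concentric; the blank rests flat.

```bash
cat > m.py <<'E'
from h import *
a=np.radians(-13.17);u=np.array([np.cos(a),np.sin(a)]);v=np.array([-u[1],u[0]]);C=np.array([.5209,-.17])
loc=lambda p:np.c_[(p[:,:2]-C)@u,(p[:,:2]-C)@v]*1000
E
python3 - <<'E'
from m import *
c=load('w9'); g=cv2.cvtColor(c['frame'],cv2.COLOR_RGB2GRAY).astype(float)
print(g[120:185,315].astype(int).tolist()); print(g[150,262:280].astype(int).tolist(),g[150,350:368].astype(int).tolist())
print('tube near z.08',loc(ray(c,[(271,133.5),(315,133.5),(359,133.5)],.08)).round(1).tolist())
print('blank near z.09',loc(ray(c,[(247,172.5),(315,172.5),(384,172.5)],.09)).round(1).tolist())
h=cv2.cvtColor(c['frame'],cv2.COLOR_RGB2HSV); m=(h[...,2]>190)&(h[...,1]<35)
L=[];R=[]
for y in range(178,236,4):
    xs=np.nonzero(m[y,240:392])[0]+240; L.append((xs.min()-.5,y));R.append((xs.max()+.5,y))
l=loc(ray(c,L,.09));q=loc(ray(c,R,.09)); print(l[::5].round(1).tolist(),q[::5].round(1).tolist())
E
```

```text
[99, 103, 104, 97, 99, 98, 107, 168, 221, 237, 237, 236, 224, 219, 229, 238, 237, 238, 237, 237, 238, 239, 236, 238, 237, 237, 238, 238, 238, 237, 238, 237, 237, 238, 239, 236, 238, 237, 238, 236, 239, 236, 238, 237, 237, 237, 237, 235, 203, 146, 102, 113, 168, 221, 235, 239, 238, 240, 238, 238, 239, 239, 240, 238, 238]
[99, 98, 98, 100, 100, 100, 98, 103, 149, 215, 238, 239, 238, 237, 238, 238, 236, 238] [238, 239, 238, 235, 238, 236, 237, 238, 227, 157, 106, 101, 100, 101, 100, 101, 102, 103]
tube near z.08 [[-80.0, -19.9], [-80.0, -0.1], [-80.1, 19.6]]
blank near z.09 [[-64.1, -29.5], [-64.2, -0.1], [-64.2, 29.6]]
[[-61.7, -29.8], [-52.7, -30.4], [-43.4, -30.5]] [[-61.8, 29.6], [-52.8, 29.3], [-43.5, 29.4]]
```

Blank centre is at tube x = 45.8 mm and y ≈ 0. The mark is at tube x ≈ 220.1, so the slide needed is 64.3 mm. Closing the regrip now.

Request:
{"api": "drive_tool", "payload": {"targets": [[0, 0, 0, 0, 0, 0], [0, 0, 0, 0, 0, 0], [0, 0, 0, 0, 0, 0], [0, 0, 0, 0, 0, 0], [0, 0, 0, 0, 0, 0], [0, 0, 0, 0, 0, 0], [0, 0, 0, 0, 0, 0]], "grip": 0.04}}

```text
time_s: 14.45
tool_pos: [0.5022, -0.1662, 0.0955]
eef_rot: [[-0.974, 0.227, 0.001], [0.227, 0.974, -0.0], [-0.001, 0.0, -1.0]]
contact_force: [0.2, -0.9, 4.8]
opening: 0.0581
```

Request:
{"api": "drive_tool", "payload": {"targets": [[0, 0, -0.001, 0, 0, 0], [0, 0, -0.001, 0, 0, 0], [0, 0, -0.001, 0, 0, 0]]}}

```text
time_s: 14.75
tool_pos: [0.5022, -0.1662, 0.0955]
eef_rot: [[-0.974, 0.227, 0.001], [0.227, 0.974, 0.0], [-0.001, 0.001, -1.0]]
contact_force: [-3.4, 1.1, 12.8]
opening: 0.0579
```

Request:
{"api": "drive_tool", "payload": {"targets": [[0.005, -0.0011, 0, 0, 0, 0], [0.01, -0.0023, 0, 0, 0, 0], [0.015, -0.0034, 0, 0, 0, 0], [0.02, -0.0046, 0, 0, 0, 0], [0.025, -0.0058, 0, 0, 0, 0], [0.03, -0.007, 0, 0, 0, 0], [0.035, -0.0081, 0, 0, 0, 0], [0.04, -0.0093, 0, 0, 0, 0], [0.044, -0.0103, 0, 0, 0, 0], [0.047, -0.011, 0, 0, 0, 0]]}}

```text
time_s: 15.75
tool_pos: [0.5449, -0.1769, 0.0954]
eef_rot: [[-0.974, 0.228, -0.008], [0.228, 0.974, 0.003], [0.009, 0.001, -1.0]]
contact_force: [-13.3, 2.5, 23.1]
opening: 0.0582
```

```bash
cat >> m.py <<'E'
def check(n):
    c=snap('wrist',n); s=r.state(); T=np.array(s['tool_pos']); print('t',s['time_s'],'tcp',T.round(4),loc(T[None]).round(1),s['contact_force'].round(1) if hasattr(s['contact_force'],'round') else s['contact_force'],s['opening'],np.array(s['wrist_torque']).round(2))
    h=cv2.cvtColor(c['frame'],cv2.COLOR_RGB2HSV); m=(h[...,2]>190)&(h[...,1]<35)
    L=[];R=[]
    for y in range(180,232,4):
        xs=np.nonzero(m[y,240:392])[0]+240; L.append((xs.min()-.5,y));R.append((xs.max()+.5,y))
    l=loc(ray(c,L,.09));q=loc(ray(c,R,.09)); md=(l+q)/2; print('mid',md[::6].round(1).tolist(),'yaw',np.degrees(np.polyfit(md[:,0],md[:,1],1)[0]))
    g=cv2.cvtColor(c['frame'],cv2.COLOR_RGB2GRAY).astype(int); print('rows140-190',g[140:190,315].tolist())
    print('row172.5 ->',loc(ray(c,[(315,172.5),(315,171.5)],.09)).round(1).tolist())
E
python3 -c "
from m import *
check('w10'); snap('side','s7')
f=load('s7')['frame'][:,:,::-1]; cv2.imwrite('pics/s7c.png',cv2.resize(f[190:290,310:440],(780,600),interpolation=cv2.INTER_CUBIC))"
```

```text
t 15.8 tcp [ 0.5456 -0.1771  0.0955] [[25.6 -1.3]] [-10.7   1.5  21.9] 0.058125557878178295 [ 0.34  2.41 -0.03]
mid [[-17.2, -1.2], [-6.3, -1.0], [5.0, -1.4]] yaw -0.32852811531219994
rows140-190 [231, 233, 233, 230, 233, 231, 231, 232, 231, 232, 230, 233, 232, 231, 233, 233, 234, 231, 231, 232, 232, 232, 232, 232, 232, 232, 232, 232, 232, 212, 155, 104, 103, 154, 204, 230, 234, 232, 233, 234, 234, 233, 234, 234, 232, 234, 232, 234, 233, 233]
row172.5 -> [[-20.5, -1.0], [-21.0, -1.0]]
```

View pics/s7c.png

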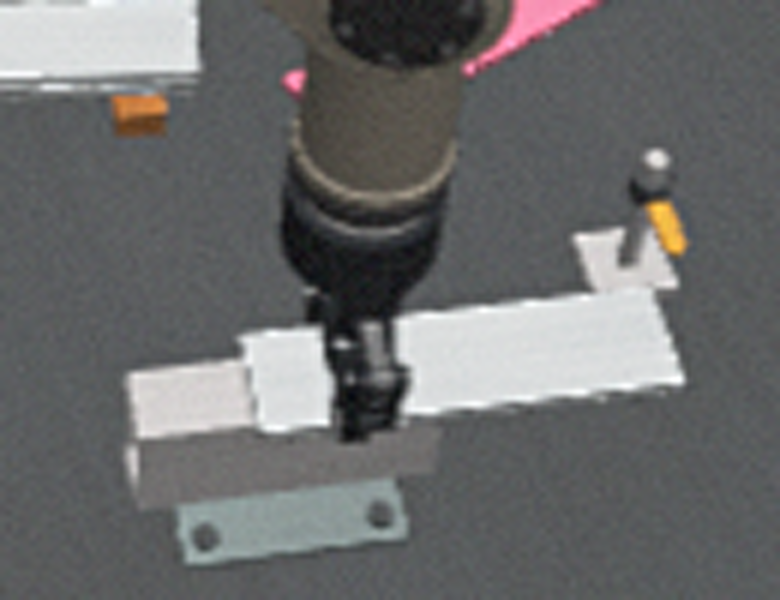

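View pics/w10.png

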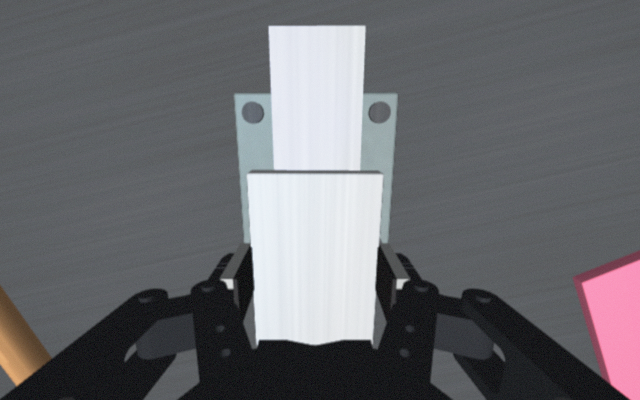

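Request:
{"api": "drive_tool", "payload": {"targets": [[0.003, -0.0006, 0.0005, 0, 0, 0], [0.006, -0.0012, 0.001, 0, 0, 0], [0.009, -0.0018, 0.001, 0, 0, 0], [0.012, -0.0024, 0.001, 0, 0, 0], [0.015, -0.003, 0.001, 0, 0, 0], [0.0165, -0.0032, 0.001, 0, 0, 0], [0.0165, -0.0032, 0.001, 0, 0, 0], [0.0165, -0.0032, 0.001, 0, 0, 0]]}}

```text
time_s: 16.65
tool_pos: [0.5625, -0.1802, 0.0955]
eef_rot: [[-0.974, 0.228, -0.005], [0.228, 0.974, 0.002], [0.006, 0.0, -1.0]]
contact_force: [-6.6, 0.7, 12.1]
opening: 0.0585
```

```bash
python3 -c "
from m import *
check('w11'); snap('side','s8')
f=load('s8')['frame'][:,:,::-1]; cv2.imwrite('pics/s8c.png',cv2.resize(f[190:290,310:440],(780,600),interpolation=cv2.INTER_CUBIC))"
```

```text
t 16.7 tcp [ 0.5625 -0.1802  0.0955] [[42.9 -0.4]] [-7.2  1.8 12.1] 0.05846359206669017 [ 0.2   1.4  -0.05]
mid [[0.7, -0.4], [11.6, -0.2], [23.0, -0.6]] yaw -0.42752941840816566
rows140-190 [231, 232, 232, 230, 231, 229, 230, 230, 230, 231, 231, 231, 232, 231, 231, 231, 231, 231, 231, 230, 231, 231, 231, 232, 231, 232, 231, 234, 231, 214, 155, 99, 97, 148, 196, 226, 233, 232, 233, 232, 232, 232, 231, 231, 231, 231, 231, 231, 232, 231]
row172.5 -> [[-2.6, -0.2], [-3.0, -0.2]]
```

View pics/s8c.png

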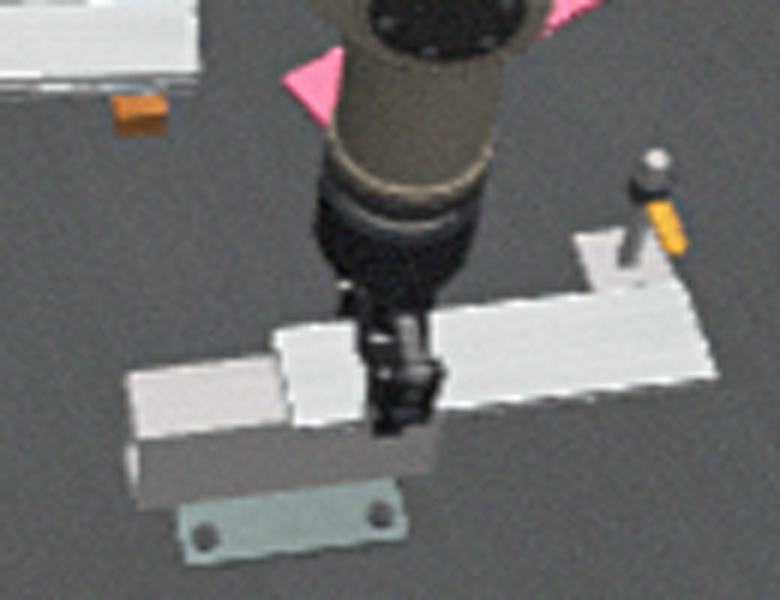

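Request:
{"api": "drive_tool", "payload": {"targets": [[0.001, -0.0002, 0, 0, 0, 0], [0.002, -0.0004, 0, 0, 0, 0], [0.0026, -0.0005, 0, 0, 0, 0], [0.0026, -0.0005, 0, 0, 0, 0], [0.0026, -0.0005, 0, 0, 0, 0], [0.0026, -0.0005, 0, 0, 0, 0]]}}

```text
time_s: 17.35
tool_pos: [0.5648, -0.1806, 0.0955]
eef_rot: [[-0.974, 0.228, -0.006], [0.228, 0.974, 0.002], [0.006, 0.0, -1.0]]
contact_force: [-7.5, 0.9, 12.6]
opening: 0.0581
```

Run:
```python
from m import *
check('w12'); c=snap('side','s9'); t=snap('top','t9')
# leading end & pointer directly in side and top
for nm,cc in (('side',c),('top',t)):
    h=cv2.cvtColor(cc['frame'],cv2.COLOR_RGB2HSV)
    P=lambda x,y,z:proj(cc,np.r_[C+u*x+v*y,z][None])[0]
    print(nm,'pred lead corners',P(.22,-.03,.09).round(1),P(.22,.03,.09).round(1),'tip pred',P(.2201,.0455,.09).round(1))
    bl=(h[...,2]>185)&(h[...,1]<40)
    for y in (-.02,-.01,0,.01):  # sample along line x
        xs=np.arange(.19,.25,.0005); val=[]
        px=np.array([P(x,y,.09) for x in xs],np.float32)
        g=cv2.cvtColor(cc['frame'],cv2.COLOR_RGB2GRAY); w=cv2.remap(g,px[:,0].copy(),px[:,1].copy(),1).ravel().astype(float)
        th=(w[:20].mean()+w[-30:].min())/2; print(y,'lead x',xs[np.argmax(w<th)].round(4))
    m=cv2.inRange(h,(12,110,110),(35,255,255)); e=P(.2201,.055,.09); ys,xs=np.nonzero(m); k=np.hypot(xs-e[0],ys-e[1])<14
    q=np.c_[xs[k],ys[k]].astype(float); L=loc(ray(cc,q,.09)); i=L[:,1]<L[:,1].min()+4; print('blade tip',L[i].mean(0).round(1),'blade mean',L.mean(0).round(1))
f=c['frame'][:,:,::-1]; cv2.imwrite('pics/s9c.png',cv2.resize(f[205:275,330:440],(792,504),interpolation=cv2.INTER_CUBIC))
```

```text
t 17.4 tcp [ 0.5648 -0.1806  0.0955] [[45.2 -0.3]] [-8.3  1.9 13. ] 0.05818169415023649 [ 0.18  1.61 -0.03]
mid [[3.0, -0.3], [13.9, -0.1], [25.3, -0.5]] yaw -0.5454997940779873
rows140-190 [230, 231, 231, 232, 232, 232, 233, 231, 232, 233, 230, 230, 231, 231, 232, 232, 232, 233, 233, 232, 231, 232, 232, 231, 231, 232, 233, 232, 230, 213, 157, 99, 97, 143, 198, 226, 232, 233, 233, 231, 232, 231, 231, 231, 231, 232, 232, 231, 230, 233]
row172.5 -> [[-0.3, -0.1], [-0.7, -0.1]]
side pred lead corners [429.7 251.7] [423.7 235.7] tip pred [422.3 231.8]
-0.02 lead x 0.22
-0.01 lead x 0.22
0 lead x 0.2205
0.01 lead x 0.2205
blade tip [220.9  47.1] blade mean [220.6  63.8]
top pred lead corners [408.1 132.6] [392.6 129.6] tip pred [388.6 128.8]
-0.02 lead x 0.2235
-0.01 lead x 0.224
0 lead x 0.222
0.01 lead x 0.2205
blade tip [218.3  49.6] blade mean [219.  64.]
```

View pics/s9c.png

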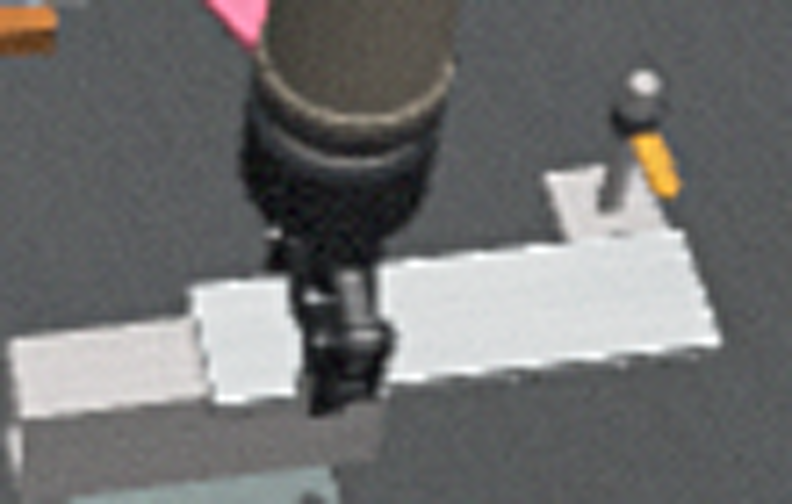

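The leading end measures 219.9–220.5 mm against the tip at 220.1–220.9 mm. The blank is flat, still and pressed at about 13 N, so I'm handing in.

```bash
python3 -c "
from h import *
print(r.finish_job()); s=r.state(); print(s['time_s'],s['tool_pos'],s['contact_force'],s['opening'])"
```

```text
the job is handed in; nothing more can be done
None
the job is handed in; nothing more can be done
```

I laid the top blank along the tube, slid it outward to the pointer, and handed the job in while still gripping and pressing it down. The hand-in gave no verdict, and I could not read the state afterwards.

- **Picking up:** The first grip caught two blanks: the wrist read 7.3 N, and the picture showed two lifted, by about 12 mm. I set them straight back and regripped higher. The second lift carried about 3.1 N, and the pictures showed one blank in the fingers with two left on the battens.
- **Placing and regripping:** I placed the blank with its middle 46 mm out from the tube's centre, so 76 mm stuck out past the end. Then I regripped it about 65 mm behind its middle and slid it outward under light downward pressure.
- **Last checks (about 17.4 s on the clock):**
  - The leading end was at 219.9–220.5 mm along the tube by arm pose, wrist and side camera. The pointer tip measured 220.1 mm by the wrist camera and 220.9 mm by the side camera.
  - The blank was centred to within about 0.5 mm, turned about 0.5° from the tube, and the tool was tilted only about 0.006 rad.
  - It was still, pressed down with about 13 N, and clear of the gauge in the pictures.
- **Disagreement:** The coarser top camera put the leading end at 220.5–224 mm and the tip at 218–219 mm. I trusted the wrist and side views, which agreed within 1 mm.
- **Not checked:** I did not measure how far the middle and lowest blanks moved from their start; they only looked in place in the pictures.

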